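# Shut the specimen chamber and hold its exposure lever at level

## Robot

A 6-joint arm with a two-finger parallel gripper is mounted at the origin on the work surface. World frame = base frame: x ahead of the robot, y to its left, z up, the work surface at z = 0. Lengths are in m, angles in rad, forces in N, time in s.
With the tool pointing down it reaches from about 0.25 to 0.725 m from the base axis. Payload 4 kg.
Tool frame: the origin (TCP) lies on the centre line of the jaws, within the pads' length; the fingertips stand 25 mm ahead of it and the grasp point (between the pads) lies 6 mm ahead of it (ctrl.finger_overhang is the distance from the TCP to the fingertips, in m); z points along the fingers, y is the line along which they close (so a half turn about z gives the same grasp; the last joint's range is limited). The gripper opens to 85 mm and grips with 20 to 120 N. Pads are 22 mm wide; open, the fingers measure 114 mm over their backs; the gripper's body (76 mm by 85 mm) begins 54 mm behind the grasp point. The pads swing forward as they close: fully open they stand 13 mm farther back than shut.
Start: joints at [-1.219, 0.241, 0.005, 1.335, 0, 1.571], TCP at [0.172, -0.469, 0.256] pointing down, gripper open.
Joint ranges: [-2.72, 2.72], [-1.05, 1.87], [-1.09, 1.28], [-1.99, 2.15], [-1.42, 1.44], [-3.14, 3.14]. Speed limits (rad/s): [2.79, 2.79, 3.14, 3.14, 3.14, 3.14].

## Interface

Orientations are given as a unit quaternion [x, y, z, w].
In Python, from plant import ctrl gives the robot as it stands. The module is installed in compiled form; this text tells all that it offers.
- The arm moves only by the shell command python3 -m inch 'ROWS' [FORCE]. ROWS is JSON, a list of rows, each an object of numbers: "x", "y", "z": the shift along the world's x, y, z each as a share of 500 mm, from -1 to 1; "wx", "wy", "wz": the turn, a rotation vector about the world's x, y, z each as a share of 1.5 rad, from -1 to 1; "jaw": the opening, from 0 (shut) to 1 (fully open). A call has 1 to 12 rows; each row is the pose to reach, as a shift and turn from the pose commanded when the call began; what a row does not reach only later rows make up. A row lasts 1/12 s, in which the tool goes at most 41.7 mm and 7.16 degrees, less where a joint would pass 70% of its speed; a pose out of reach is approached as far as the arm can. A call with a number of a shift or a turn outside -1 to 1 is refused whole. A call with a gripper value outside its range is refused whole. The fingers move at their own pace and stop on an object; FORCE is the grip in N (left out, the last holds). Time passes only in rows, so rows that repeat a pose let the fingers close. It gives the time, the measured TCP pose, the force, the opening and the grip force at its end, in the units of the state.
- ctrl.get_state(): the state, without advancing time (a new reading comes with each control period).
- ctrl.capture(name): name is "side" or "top" or "wrist"; returns a dict with "frame" (480x640x3 uint8, red, green, blue), "mtx" (3x3 intrinsics, pixels), "xyz" and "rotation" of the camera in the world; the wrist camera has in their place "hand_eye" (4x4, takes a point from camera to tool coordinates, whose origin is the TCP and whose axes are the flange's). Camera axes: x right, y down, z forward; pixel columns grow to the right and rows downward; lengths in m; the calibration is good to about 2 mm. The wrist camera is an equidistant fisheye: a pixel r from the principal point sees the ray r / f radians off the axis. A picture is of the moment at which its call begins: read the wrist's pose just before it. There is no depth.
- ctrl.hand_in(): hands the job in; it is judged then, once.
The state is a dict: "time_s": time; "joint_positions": joint angles; "dq": joint speeds; "joint_efforts": joint torques, N m; "tcp_pos": TCP position; "eef_rot": TCP orientation; "wrist_force": force on the tool from outside, world axes, zero at the start; "torque": the same for the moment, N m; "opening": opening from 0.0 (shut) to 1.0 (fully open); "grasp_force": force on a finger pad.
Only numpy, scipy, OpenCV 4.12 (cv2) and the standard library are available. Lean on these libraries where they do the work, as an engineer would, in place of code of your own. Each camera call takes 0.05 s, during which the arm holds its last target. There are 200 camera calls.

## Task

Slide the roof window of the specimen chamber fully shut, and only then press the console's spring-loaded dead-man lever down with the gripper's fingers until it is level, and finish while still holding it there. Never push the lever on towards its bottom stop, which trips the lamp, and leave the other things on the bench where they are.

Things in the scene. Friction and masses are not known exactly. Their poses are not given: they have to be found in the camera images.
- chamber: specimen chamber: fixed pale-enamel box, 170 (its x) x 270 (its y) x 130 high; origin at the centre of its underside, z up. Two dark rails, 10 wide and 14 high, run along its y on top at x = -80 and +80 of its frame; between them the roof window slides. The +y half of the roof is closed sheet, the -y half is the opening over the round stage.
- window (a joint): sliding roof window, m: 0 = fully shut over the opening (against its end stop), grows as it slides along the chamber's +y, up to 0.105 = fully open. About 1.5 N of sliding friction (a little more when moved fast); it stays where it is left.
- window_fin (a point): centre of the top edge of the window's upright black grip fin: 10 thick along the chamber's y, 50 long along its x, standing 30 high above the window's frame (this point is 168 above the bench). It moves with the window: in the chamber's frame it is at x = 0, y = -46 mm + the window joint value. Can be pinched from above across its thickness, or pushed on its side.
- console: fixed control console: base plate 220 (its x) x 100 (its y) x 30 high; origin at the centre of its underside, z up. Two dark cheeks at x = +70 carry the lever's pivot. At x = -95 stands a slim index post, 8 x 14, whose top at 92 above the bench is flush with the pad's top when the lever is level.
- lever (a joint): spring-loaded dead-man lever, rad: 0 = released, its pad raised 0.35 rad (20 degrees) above level; grows as the pad is pressed down; 0.35 = level; 0.70 = bottom stop. The spring returns it at once when let go. Force down on the pad centre: about 3 N to start, 6.5 N at level, 11 N at the bottom.
- lever_pad (a point): centre of the top face of the lever's black pad (50 along the lever x 44 wide x 14 thick); 129 above the bench when released, 92 when level, 54 at the bottom stop. It turns with the lever.
- lever_pivot (a point): the lever's pivot, on the console at x = +70, 85 above the bench; the pivot axis is the console's y. The lever points from here along the console's -x, the pad's centre 110 from the pivot, the pad's top face 7 above the lever's centre line.
- vial: small amber jar, 24 dia x 50 tall, between the chamber and the console (mm); bystander; origin at the centre of its underside
- dish: shallow white round dish, 60 dia x 16 tall, in front of the chamber (mm); bystander; origin at the centre of its underside
- eyepiece: black stepped cylinder, 34 dia x 45 tall, beside the console (mm); bystander; origin at the centre of its underside
- lens_ring: brass ring, 36 dia x 12 tall, on the console's other side (mm); bystander; origin at the centre of its underside
- screwdriver: black-handled screwdriver, 130 long, lying in front of the console (mm); bystander
- bottle: amber bottle, 60 dia x 130 tall, at the right side (mm); bystander; origin at the centre of its underside
- slide_case: dark wooden case, 160 x 120 x 60, at the left side (mm); bystander; origin at the centre of its underside
Things that resemble listed ones, but are neither listed nor needed, are in the scene too. Leave any red look-alike of the console alone.

How it is judged:
By the outcome, as a careful person would: the job done as asked, in the order asked, and still so for the second after the job is handed in, while the arm keeps its last pose, push and grip.
It also fails if it takes over 43 s, if anything falls off the work surface, if the arm or the gripper's body presses on something with over 40 N, if the wrist force passes 120 N, or if a joint passes its speed limit or range.

## Working session

There is one attempt and no reset: what is moved stays moved. The work goes in short steps, Python scripts to look and compute and a shell command to move; the robot and the scene stay as the last step left them, time stands still between calls to the robot, and variables do not carry over. Pictures are saved under pics/ and viewed, at most 10 in all, crops included, and the job is handed in when it is done.

```bash
mkdir -p pics; python3 - <<'E'
from plant import ctrl
import cv2, pickle
s=ctrl.get_state(); print(s['time_s'],s['tcp_pos'],s['eef_rot'],s['opening'],ctrl.finger_overhang)
for n in ('top','side'):
    c=ctrl.capture(n); pickle.dump(c,open(n+'.pkl','wb'))
    cv2.imwrite(f'pics/{n}0.png',c['frame'][:,:,::-1]); print(n,c['mtx'],c['xyz'],c['rotation'])
E
```

```text
0.0 [ 0.1720741  -0.46883388  0.25539995] [ 9.84571619e-01  1.74978926e-01 -1.89377748e-04 -1.03237734e-03] 1.0036383022005895 0.025
top [[445.84560251   0.         315.89080851]
 [  0.         445.84560251 233.18218693]
 [  0.           0.           1.        ]] [ 0.29632211 -0.00326205  1.25654645] [-0.70064804  0.71088582 -0.03595601  0.04940495]
side [[591.52535259   0.         321.72354047]
 [  0.         591.52535259 242.60049358]
 [  0.           0.           1.        ]] [ 0.37330152 -1.06341424  1.16159334] [ 0.92040353 -0.02312359  0.00950447 -0.39016958]
```

View pics/top0.png

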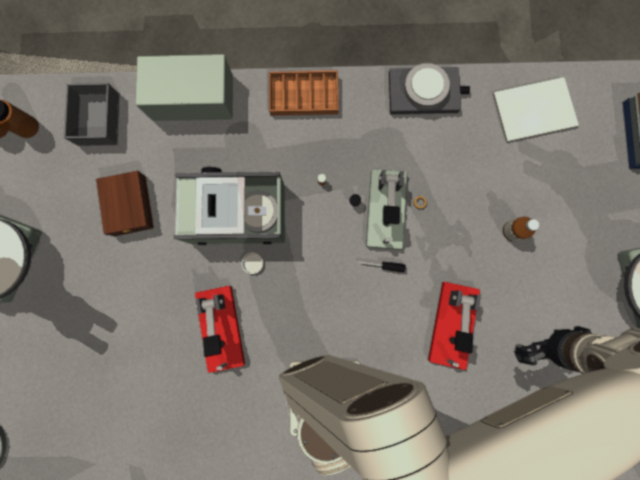

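View pics/side0.png

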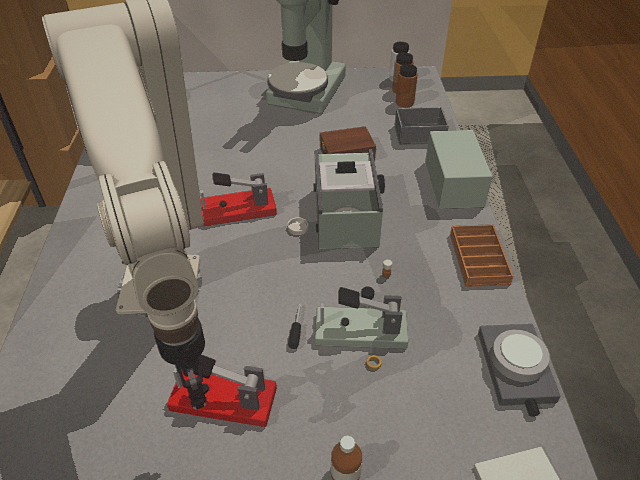

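The top view shows a chamber at (228,207) with its fin at (212,205). There are three consoles: pale green at (387,208), red at (220,330) and red at (455,325). The pale one is meant, since the red look-alikes are excluded and the vial, eyepiece, ring and screwdriver all lie around it. I'll confirm that in an enlarged crop.

```bash
python3 - <<'E'
import pickle,cv2
f=pickle.load(open('top.pkl','rb'))['frame'][:,:,::-1]
a=cv2.resize(f[160:260,165:295],None,fx=5,fy=5,interpolation=cv2.INTER_CUBIC)
b=cv2.resize(f[160:260,340:440],None,fx=5,fy=5,interpolation=cv2.INTER_CUBIC)
cv2.imwrite('pics/cropA.png',a);cv2.imwrite('pics/cropB.png',b)
E
```

```text
(no output)
```

View pics/cropA.png

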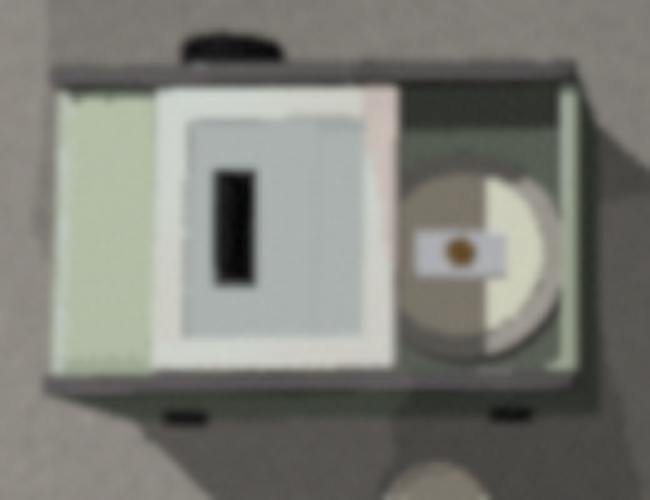

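View pics/cropB.png

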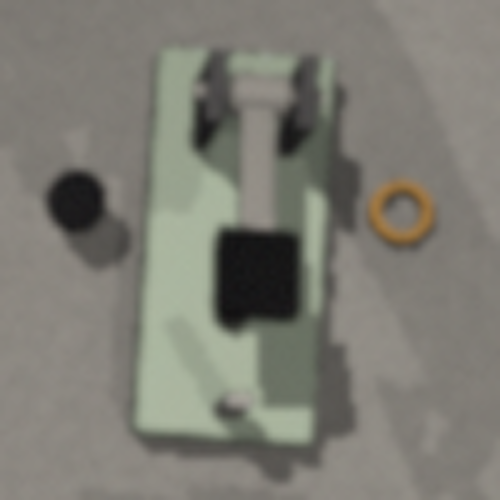

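Crop A shows the rail corners and a black fin spanning u 214–255, v 170–285. Crop B shows the pale console with its pivot cheeks at the top (world +x), the pad centred near (258,275), and the index post near (233,400). This confirms it as the listed console. Next I'll compute the poses.

```bash
cat > h.py <<'E'
import pickle,numpy as np
from scipy.spatial.transform import Rotation as R
from scipy.optimize import least_squares
cams={n:pickle.load(open(n+'.pkl','rb')) for n in('top','side')}
def back(n,uv,z):
    c=cams[n];d=R.from_quat(c['rotation']).apply(np.linalg.solve(c['mtx'],[*uv,1]))
    return c['xyz']+d*(z-c['xyz'][2])/d[2]
def proj(n,p):
    c=cams[n];q=R.from_quat(c['rotation']).inv().apply(np.array(p)-c['xyz'])@c['mtx'].T
    return q[...,:2]/q[...,2:]
def place(q,L): 
    L=np.array(L,float);return np.c_[R.from_euler('z',q[2]).apply(L)[:,:2]+q[:2],L[:,2]]
def fit(L,W): 
    return least_squares(lambda q:(place(q,L)-W)[:,:2].ravel(),[.4,0,0])
E
python3 - <<'E'
from h import *
A=lambda u,v:(165+u/5,160+v/5)
B=lambda u,v:(340+u/5,160+v/5)
# order: (+x,+y),(+x,-y),(-x,-y),(-x,+y)
for name,px,L in (('chamber',[A(52,66),A(577,64),A(577,387),A(45,393)],[(.085,.135,.144),(.085,-.135,.144),(-.085,-.135,.144),(-.085,.135,.144)]),
  ('console',[B(158,50),B(338,58),B(316,443),B(134,432)],[(.11,.05,.03),(.11,-.05,.03),(-.11,-.05,.03),(-.11,.05,.03)])):
    W=np.array([back('top',p,l[2]) for p,l in zip(px,L)])
    r=fit(L,W);print(name,r.x.round(4),'res mm',(r.fun*1e3).round(1)); 
    print(' sizes',[np.linalg.norm(W[i]-W[i-1]).round(4) for i in range(4)])
    print(' side px',proj('side',place(r.x,L)).round(0).tolist())
    if name=='chamber':
        f=back('top',A(225,228),.168);d=R.from_euler('z',-r.x[2]).apply(f-[*r.x[:2],0]);print(' fin',f.round(4),'local',d.round(4),'side',proj('side',f[None]).round(1))
        f2=back('side',(346,163),.168);print('  fin from side',f2.round(4))
    else:
        a=.35;pads={}
        for t in(.35,0.):
            pd=[70e-3-.110*np.cos(t)-.007*np.sin(t),0,.085+.110*np.sin(t)+.007*np.cos(t)]
            P=place(r.x,[pd]);print(' pad',P.round(4),'top',proj('top',P).round(1),'side',proj('side',P).round(1))
        print(' pad measured',back('top',B(258,275),.129).round(4),'post',back('top',B(238,398),.092).round(4),place(r.x,[(-.095,0,.092)]).round(4))
E
```

```text
chamber [ 0.5067  0.2411 -0.0067] res mm [ 0.  -0.9  2.1 -0.3 -1.4  0.2 -0.7  0.9]
 sizes [np.float64(0.1692), np.float64(0.2706), np.float64(0.1664), np.float64(0.2693)]
 side px [[372.0, 149.0], [382.0, 209.0], [318.0, 211.0], [314.0, 151.0]]
 fin [0.502  0.2794 0.168 ] local [-0.005   0.0383  0.168 ] side [[343.8 163.1]]
  fin from side [0.5082 0.2796 0.168 ]
console [ 0.5107 -0.1804 -0.0877] res mm [ 2.7 -0.3  0.4  0.8 -2.2 -0.2 -1.  -0.3]
 sizes [np.float64(0.2163), np.float64(0.1009), np.float64(0.2175), np.float64(0.1)]
 side px [[405.0, 309.0], [408.0, 342.0], [314.0, 339.0], [316.0, 306.0]]
 pad [[ 0.4751 -0.1773  0.1293]] top [[391.9 215.7]] side [[347.  296.2]]
 pad [[ 0.4709 -0.1769  0.092 ]] top [[389.7 219.6]] side [[344.7 306.6]]
 pad measured [ 0.4771 -0.1765  0.129 ] post [ 0.418  -0.1696  0.092 ] [[ 0.4161 -0.1721  0.092 ]]
```

Everything agrees: the sizes fit, and the fin reads the same in both views. The window is at about 0.084 and must move about 84 mm along −y. I'll approach the +y side of the fin with the fingers shut.

```bash
python3 -m inch '[{"x":0.32,"y":0.8,"wz":-0.235,"jaw":0},{"x":0.32,"y":0.8,"wz":-0.235,"jaw":0},{"x":0.32,"y":0.8,"wz":-0.235,"jaw":0},{"x":0.32,"y":0.8,"wz":-0.235,"jaw":0},{"x":0.32,"y":0.8,"wz":-0.235,"jaw":0},{"x":0.32,"y":0.8,"wz":-0.235,"jaw":0},{"x":0.32,"y":0.8,"wz":-0.235,"jaw":0},{"x":0.32,"y":0.8,"wz":-0.235,"jaw":0},{"x":0.32,"y":0.8,"wz":-0.235,"jaw":0},{"x":0.32,"y":0.8,"wz":-0.235,"jaw":0},{"x":0.32,"y":0.8,"wz":-0.235,"jaw":0},{"x":0.32,"y":0.8,"wz":-0.235,"jaw":0}]' 20
python3 -m inch '[{"x":0.35,"y":0.79,"jaw":0},{"x":0.35,"y":0.79,"jaw":0},{"x":0.35,"y":0.79,"jaw":0},{"x":0.35,"y":0.79,"jaw":0},{"x":0.35,"y":0.79,"jaw":0},{"x":0.35,"y":0.79,"jaw":0},{"x":0.35,"y":0.79,"jaw":0},{"x":0.35,"y":0.79,"jaw":0},{"x":0.35,"y":0.79,"jaw":0},{"x":0.35,"y":0.79,"jaw":0},{"x":0.35,"y":0.79,"jaw":0},{"x":0.35,"y":0.79,"jaw":0}]'
python3 - <<'E'
from plant import ctrl
import cv2
s=ctrl.get_state(); print(s['tcp_pos'],s['eef_rot'],s['opening'],s['wrist_force'])
c=ctrl.capture('side');cv2.imwrite('pics/side1.png',cv2.resize(c['frame'][60:260,220:460,::-1],None,fx=3,fy=3))
E
```

```text
[ 0.1721321  -0.46889643  0.25552596] [ 9.84567495e-01  1.75002903e-01 -1.48155445e-04 -8.99798861e-04] 0.9999157884592615 [-1.1627475   0.24677774  0.06469888]$[0]: bad value
$[0]: bad value
```

View pics/side1.png

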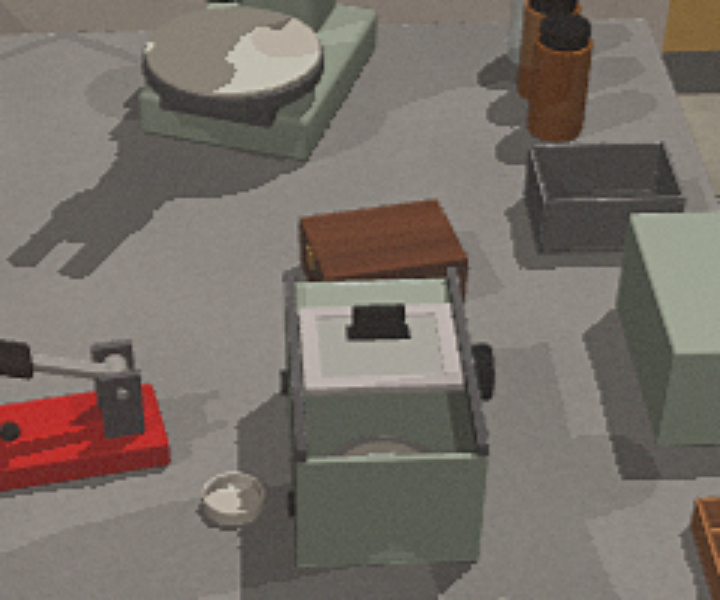

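The picture shows the arm hasn't moved: the fin is at crop (378,322) and the window is still open. Both calls were refused, probably because a row needs every field.

```bash
python3 -m inch '[{"x":0.04,"y":0.08,"z":0,"wx":0,"wy":0,"wz":-0.06,"jaw":0},{"x":0.32,"y":0.8,"z":0,"wx":0,"wy":0,"wz":-0.235,"jaw":0},{"x":0.32,"y":0.8,"z":0,"wx":0,"wy":0,"wz":-0.235,"jaw":0},{"x":0.32,"y":0.8,"z":0,"wx":0,"wy":0,"wz":-0.235,"jaw":0},{"x":0.32,"y":0.8,"z":0,"wx":0,"wy":0,"wz":-0.235,"jaw":0},{"x":0.32,"y":0.8,"z":0,"wx":0,"wy":0,"wz":-0.235,"jaw":0},{"x":0.32,"y":0.8,"z":0,"wx":0,"wy":0,"wz":-0.235,"jaw":0},{"x":0.32,"y":0.8,"z":0,"wx":0,"wy":0,"wz":-0.235,"jaw":0},{"x":0.32,"y":0.8,"z":0,"wx":0,"wy":0,"wz":-0.235,"jaw":0},{"x":0.32,"y":0.8,"z":0,"wx":0,"wy":0,"wz":-0.235,"jaw":0},{"x":0.32,"y":0.8,"z":0,"wx":0,"wy":0,"wz":-0.235,"jaw":0},{"x":0.32,"y":0.8,"z":0,"wx":0,"wy":0,"wz":-0.235,"jaw":0}]' 20
```

```text
time_s: 1.15
tcp_pos: [0.3331, -0.0662, 0.2562]
eef_rot: [1.0, 0.003, 0.0, -0.001]
wrist_force: [-0.2, -1.9, 0.5]
opening: -0.005
grasp_force: 0.0
```

```bash
python3 -m inch '[{"x":0.35,"y":0.79,"z":0,"wx":0,"wy":0,"wz":0,"jaw":0},{"x":0.35,"y":0.79,"z":0,"wx":0,"wy":0,"wz":0,"jaw":0},{"x":0.35,"y":0.79,"z":0,"wx":0,"wy":0,"wz":0,"jaw":0},{"x":0.35,"y":0.79,"z":0,"wx":0,"wy":0,"wz":0,"jaw":0},{"x":0.35,"y":0.79,"z":0,"wx":0,"wy":0,"wz":0,"jaw":0},{"x":0.35,"y":0.79,"z":0,"wx":0,"wy":0,"wz":0,"jaw":0},{"x":0.35,"y":0.79,"z":0,"wx":0,"wy":0,"wz":0,"jaw":0},{"x":0.35,"y":0.79,"z":0,"wx":0,"wy":0,"wz":0,"jaw":0},{"x":0.35,"y":0.79,"z":0,"wx":0,"wy":0,"wz":0,"jaw":0},{"x":0.35,"y":0.79,"z":0,"wx":0,"wy":0,"wz":0,"jaw":0},{"x":0.35,"y":0.79,"z":0,"wx":0,"wy":0,"wz":0,"jaw":0},{"x":0.35,"y":0.79,"z":0,"wx":0,"wy":0,"wz":0,"jaw":0}]'
```

```text
time_s: 2.15
tcp_pos: [0.4844, 0.0342, 0.2562]
eef_rot: [1.0, 0.027, -0.001, -0.016]
wrist_force: [0.5, 0.1, -0.1]
opening: 0.002
grasp_force: 0.0
```

```bash
python3 - <<'E'
from plant import ctrl
import numpy as np
s=ctrl.get_state(); print(*[np.round(s[k],3) for k in('joint_positions','dq','tcp_pos','eef_rot','joint_efforts','wrist_force')],sep='\n')
E
```

```text
[ 0.052  0.213 -0.031  1.328  0.032  3.14 ]
[0.016 0.15  0.188 0.043 0.004 0.   ]
[0.484 0.034 0.256]
[ 1.     0.027 -0.001 -0.016]
[-6.1000e-02 -3.6246e+01  2.4810e+01 -5.8000e-02  1.0200e-01 -1.0000e-03]
[ 0.452  0.13  -0.054]
```

Joint 6 hit its limit at 3.14, so I'll turn a quarter the other way. That orientation suits pushing just as well.

```bash
python3 -m inch '[{"x":0,"y":0,"z":0,"wx":0,"wy":0,"wz":0.08,"jaw":0},{"x":0.04,"y":0.58,"z":0,"wx":0,"wy":0,"wz":1,"jaw":0},{"x":0.04,"y":0.58,"z":0,"wx":0,"wy":0,"wz":1,"jaw":0},{"x":0.04,"y":0.58,"z":0,"wx":0,"wy":0,"wz":1,"jaw":0},{"x":0.04,"y":0.58,"z":0,"wx":0,"wy":0,"wz":1,"jaw":0},{"x":0.04,"y":0.58,"z":0,"wx":0,"wy":0,"wz":1,"jaw":0},{"x":0.04,"y":0.58,"z":0,"wx":0,"wy":0,"wz":1,"jaw":0},{"x":0.04,"y":0.58,"z":0,"wx":0,"wy":0,"wz":1,"jaw":0},{"x":0.04,"y":0.58,"z":0,"wx":0,"wy":0,"wz":1,"jaw":0},{"x":0.04,"y":0.58,"z":0,"wx":0,"wy":0,"wz":1,"jaw":0},{"x":0.04,"y":0.58,"z":0,"wx":0,"wy":0,"wz":1,"jaw":0},{"x":0.04,"y":0.58,"z":0,"wx":0,"wy":0,"wz":1,"jaw":0}]'
python3 - <<'E'
from plant import ctrl
import numpy as np
from scipy.spatial.transform import Rotation as R
s=ctrl.get_state(); print(np.round(s['joint_positions'],3),s['tcp_pos'])
T=R.from_euler('z',np.pi/2)*R.from_euler('x',np.pi)
print('turn share',((T*R.from_quat(s['eef_rot']).inv()).as_rotvec()/1.5).round(3),'shift',((np.array([.506,.325,.256])-s['tcp_pos'])/.5).round(3))
E
```

```text
time_s: 3.15
tcp_pos: [0.5037, 0.325, 0.2559]
eef_rot: [0.712, 0.702, -0.012, -0.011]
wrist_force: [0.3, 0.1, -0.9]
opening: -0.003
grasp_force: 0.0
[0.565 0.465 0.327 1.461 0.017 2.151] [0.50374635 0.32495879 0.25588788]
turn share [ 0.001 -0.022  0.01 ] shift [0.005 0.    0.   ]
```

```bash
python3 -m inch '[{"x":0.005,"y":0,"z":-0.05,"wx":0,"wy":-0.022,"wz":0.01,"jaw":0},{"x":0.005,"y":0,"z":-0.11,"wx":0,"wy":-0.022,"wz":0.01,"jaw":0},{"x":0.005,"y":0,"z":-0.15,"wx":0,"wy":-0.022,"wz":0.01,"jaw":0},{"x":0.005,"y":0,"z":-0.162,"wx":0,"wy":-0.022,"wz":0.01,"jaw":0},{"x":0.005,"y":0,"z":-0.162,"wx":0,"wy":-0.022,"wz":0.01,"jaw":0}]'
python3 -m inch '[{"x":0,"y":-0.02,"z":0,"wx":0,"wy":0,"wz":0,"jaw":0},{"x":0,"y":-0.04,"z":0,"wx":0,"wy":0,"wz":0,"jaw":0},{"x":0,"y":-0.05,"z":0,"wx":0,"wy":0,"wz":0,"jaw":0},{"x":0,"y":-0.06,"z":0,"wx":0,"wy":0,"wz":0,"jaw":0},{"x":0,"y":-0.07,"z":0,"wx":0,"wy":0,"wz":0,"jaw":0},{"x":0,"y":-0.08,"z":0,"wx":0,"wy":0,"wz":0,"jaw":0}]'
```

```text
time_s: 3.57
tcp_pos: [0.5052, 0.3236, 0.1731]
eef_rot: [0.71, 0.705, -0.002, -0.0]
wrist_force: [0.0, -0.0, 1.0]
opening: 0.003
grasp_force: 0.0
time_s: 4.07
tcp_pos: [0.5071, 0.2844, 0.1765]
eef_rot: [0.71, 0.705, 0.002, 0.001]
wrist_force: [1.3, 1.9, 1.5]
opening: -0.003
grasp_force: 0.9
```

Contact is at 1.9 N, which matches the sliding friction. I'll push on to about 10 mm short of the stop, then creep.

```bash
python3 -m inch '[{"x":0,"y":-0.012,"z":0,"wx":0,"wy":0,"wz":0,"jaw":0},{"x":0,"y":-0.024,"z":0,"wx":0,"wy":0,"wz":0,"jaw":0},{"x":0,"y":-0.036,"z":0,"wx":0,"wy":0,"wz":0,"jaw":0},{"x":0,"y":-0.048,"z":0,"wx":0,"wy":0,"wz":0,"jaw":0},{"x":0,"y":-0.06,"z":0,"wx":0,"wy":0,"wz":0,"jaw":0},{"x":0,"y":-0.072,"z":0,"wx":0,"wy":0,"wz":0,"jaw":0},{"x":0,"y":-0.084,"z":0,"wx":0,"wy":0,"wz":0,"jaw":0},{"x":0,"y":-0.096,"z":0,"wx":0,"wy":0,"wz":0,"jaw":0},{"x":0,"y":-0.108,"z":0,"wx":0,"wy":0,"wz":0,"jaw":0},{"x":0,"y":-0.12,"z":0,"wx":0,"wy":0,"wz":0,"jaw":0},{"x":0,"y":-0.125,"z":0,"wx":0,"wy":0,"wz":0,"jaw":0}]'
python3 -m inch '[{"x":0,"y":-0.003,"z":0,"wx":0,"wy":0,"wz":0,"jaw":0},{"x":0,"y":-0.006,"z":0,"wx":0,"wy":0,"wz":0,"jaw":0},{"x":0,"y":-0.009,"z":0,"wx":0,"wy":0,"wz":0,"jaw":0},{"x":0,"y":-0.012,"z":0,"wx":0,"wy":0,"wz":0,"jaw":0}]'
```

```text
time_s: 4.98
tcp_pos: [0.5062, 0.2209, 0.1752]
eef_rot: [0.71, 0.704, -0.0, 0.001]
wrist_force: [-0.5, 0.4, -0.2]
opening: -0.003
grasp_force: 0.8
time_s: 5.32
tcp_pos: [0.5062, 0.216, 0.1752]
eef_rot: [0.709, 0.705, 0.0, 0.0]
wrist_force: [-0.8, 1.7, 1.2]
opening: 0.002
grasp_force: 0.8
```

```bash
for i in 1 2; do python3 -m inch '[{"x":0,"y":-0.002,"z":0,"wx":0,"wy":0,"wz":0,"jaw":0},{"x":0,"y":-0.004,"z":0,"wx":0,"wy":0,"wz":0,"jaw":0},{"x":0,"y":-0.006,"z":0,"wx":0,"wy":0,"wz":0,"jaw":0}]' | egrep 'tcp|wrist'; done
```

```text
tcp_pos: [0.5062, 0.2138, 0.1752]
wrist_force: [-0.6, 6.8, 0.4]
tcp_pos: [0.5062, 0.2136, 0.1753]
wrist_force: [-1.6, 13.9, -2.0]
```

Firm stop: the force rose to 14 N with no further motion, at y = 0.2137 against a predicted 0.211. Next I'll back off, rise, move over to the lever, and look.

```bash
python3 -m inch '[{"x":0,"y":0.02,"z":0,"wx":0,"wy":0,"wz":0,"jaw":0},{"x":0,"y":0.03,"z":0.0,"wx":0,"wy":0,"wz":0,"jaw":0},{"x":0,"y":0.03,"z":0.08,"wx":0,"wy":0,"wz":0,"jaw":0},{"x":0,"y":0.03,"z":0.15,"wx":0,"wy":0,"wz":0,"jaw":0},{"x":0,"y":0.03,"z":0.16,"wx":0,"wy":0,"wz":0,"jaw":0}]' | egrep 'tcp|wrist'
python3 -m inch '[{"x":-0.01,"y":-0.06,"z":0,"wx":0,"wy":0,"wz":0,"jaw":0},{"x":-0.07,"y":-0.8,"z":0,"wx":0,"wy":0,"wz":0,"jaw":0},{"x":-0.07,"y":-0.8,"z":0,"wx":0,"wy":0,"wz":0,"jaw":0},{"x":-0.07,"y":-0.8,"z":0,"wx":0,"wy":0,"wz":0,"jaw":0},{"x":-0.07,"y":-0.8,"z":0,"wx":0,"wy":0,"wz":0,"jaw":0},{"x":-0.07,"y":-0.8,"z":0,"wx":0,"wy":0,"wz":0,"jaw":0},{"x":-0.07,"y":-0.8,"z":0,"wx":0,"wy":0,"wz":0,"jaw":0},{"x":-0.07,"y":-0.8,"z":0,"wx":0,"wy":0,"wz":0,"jaw":0},{"x":-0.07,"y":-0.8,"z":0,"wx":0,"wy":0,"wz":0,"jaw":0},{"x":-0.07,"y":-0.8,"z":0,"wx":0,"wy":0,"wz":0,"jaw":0},{"x":-0.07,"y":-0.8,"z":0,"wx":0,"wy":0,"wz":0,"jaw":0},{"x":-0.07,"y":-0.8,"z":0,"wx":0,"wy":0,"wz":0,"jaw":0}]' 
python3 - <<'E'
from plant import ctrl
import cv2,numpy as np
from scipy.spatial.transform import Rotation as R
s=ctrl.get_state();T=R.from_euler('z',np.pi/2)*R.from_euler('x',np.pi)
print('turn',((T*R.from_quat(s['eef_rot']).inv()).as_rotvec()/1.5).round(3),'shift',((np.array([.471,-.177,.256])-s['tcp_pos'])/.5).round(3),s['wrist_force'])
f=ctrl.capture('top')['frame'][:,:,::-1]
a=cv2.resize(f[160:260,165:295],None,fx=4,fy=4,interpolation=cv2.INTER_CUBIC)
g=ctrl.capture('side')['frame'][:,:,::-1]
b=cv2.resize(g[130:260,300:400],None,fx=2.5,fy=400/130,interpolation=cv2.INTER_CUBIC)
cv2.imwrite('pics/shut.png',np.hstack([a,b]))
E
```

```text
tcp_pos: [0.5089, 0.2258, 0.2615]
wrist_force: [1.1, 1.0, 0.6]
time_s: 7.23
tcp_pos: [0.4707, -0.1773, 0.2549]
eef_rot: [0.711, 0.703, -0.0, 0.0]
wrist_force: [-0.2, -0.4, 0.0]
opening: -0.003
grasp_force: 0.0
turn [0.001 0.    0.008] shift [0.001 0.001 0.002] [-0.16919217 -0.43241965  0.01186297]
```

View pics/shut.png

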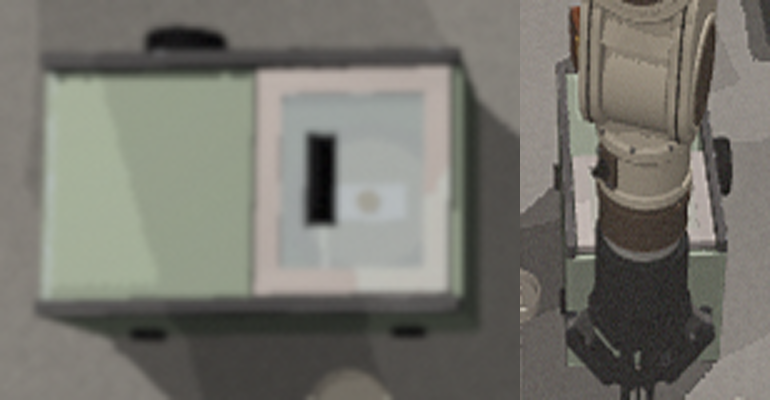

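The window is seen seated over the opening, with its frame at crop u 253–450 against the −y end wall. The fin moved about 82 mm, as expected for shut. Now I'll lower onto the lever pad.

```bash
python3 -m inch '[{"x":0,"y":0,"z":-0.06,"wx":0,"wy":0,"wz":0.008,"jaw":0},{"x":0,"y":0,"z":-0.12,"wx":0,"wy":0,"wz":0.008,"jaw":0},{"x":0,"y":0,"z":-0.15,"wx":0,"wy":0,"wz":0.008,"jaw":0},{"x":0,"y":0,"z":-0.168,"wx":0,"wy":0,"wz":0.008,"jaw":0},{"x":0,"y":0,"z":-0.168,"wx":0,"wy":0,"wz":0.008,"jaw":0}]' | egrep 'tcp|wrist'
python3 -m inch '[{"x":0,"y":0,"z":-0.01,"wx":0,"wy":0,"wz":0,"jaw":0},{"x":0,"y":0,"z":-0.02,"wx":0,"wy":0,"wz":0,"jaw":0},{"x":0,"y":0,"z":-0.03,"wx":0,"wy":0,"wz":0,"jaw":0},{"x":0,"y":0,"z":-0.04,"wx":0,"wy":0,"wz":0,"jaw":0},{"x":0,"y":0,"z":-0.05,"wx":0,"wy":0,"wz":0,"jaw":0},{"x":0,"y":0,"z":-0.06,"wx":0,"wy":0,"wz":0,"jaw":0},{"x":0,"y":0,"z":-0.06,"wx":0,"wy":0,"wz":0,"jaw":0}]'
```

```text
tcp_pos: [0.4703, -0.1731, 0.1693]
wrist_force: [-0.8, 0.2, 0.3]
time_s: 8.33
tcp_pos: [0.4713, -0.1752, 0.1407]
eef_rot: [0.705, 0.709, 0.0, 0.001]
wrist_force: [0.2, -1.3, 4.7]
opening: 0.001
grasp_force: 1.7
```

```bash
python3 -m inch '[{"x":0,"y":0,"z":-0.008,"wx":0,"wy":0,"wz":0,"jaw":0},{"x":0,"y":0,"z":-0.016,"wx":0,"wy":0,"wz":0,"jaw":0},{"x":0,"y":0,"z":-0.024,"wx":0,"wy":0,"wz":0,"jaw":0},{"x":0,"y":0,"z":-0.032,"wx":0,"wy":0,"wz":0,"jaw":0},{"x":0,"y":0,"z":-0.038,"wx":0,"wy":0,"wz":0,"jaw":0},{"x":0,"y":0,"z":-0.042,"wx":0,"wy":0,"wz":0,"jaw":0},{"x":0,"y":0,"z":-0.042,"wx":0,"wy":0,"wz":0,"jaw":0},{"x":0,"y":0,"z":-0.042,"wx":0,"wy":0,"wz":0,"jaw":0}]'
```

```text
time_s: 9.0
tcp_pos: [0.4704, -0.175, 0.1198]
eef_rot: [0.705, 0.709, -0.001, -0.0]
wrist_force: [-3.4, -0.8, 5.6]
opening: 0.0
grasp_force: 2.7
```

```bash
python3 -m inch '[{"x":0,"y":0,"z":-0.003,"wx":0,"wy":0,"wz":0,"jaw":0},{"x":0,"y":0,"z":-0.006,"wx":0,"wy":0,"wz":0,"jaw":0},{"x":0,"y":0,"z":-0.006,"wx":0,"wy":0,"wz":0,"jaw":0},{"x":0,"y":0,"z":-0.006,"wx":0,"wy":0,"wz":0,"jaw":0}]'
python3 - <<'E'
from plant import ctrl
import cv2,numpy as np
p,w=[],[]
for i in range(6):
    g=ctrl.capture('side')['frame'][:,:,::-1];s=ctrl.get_state();p.append(s['tcp_pos']);w.append(s['wrist_force'])
print(np.mean(p,0),np.std(p,0),np.mean(w,0))
cv2.imwrite('pics/lever.png',cv2.resize(g[270:360,300:420],None,fx=6,fy=6,interpolation=cv2.INTER_CUBIC))
E
```

```text
time_s: 9.33
tcp_pos: [0.4707, -0.175, 0.1171]
eef_rot: [0.705, 0.709, -0.0, -0.0]
wrist_force: [-3.9, -1.6, 6.7]
opening: 0.003
grasp_force: 2.9
[ 0.47071446 -0.17500445  0.11712075] [1.77237521e-05 1.22875312e-05 1.79104552e-05] [-3.91942743 -0.37336665  5.57628753]
```

View pics/lever.png

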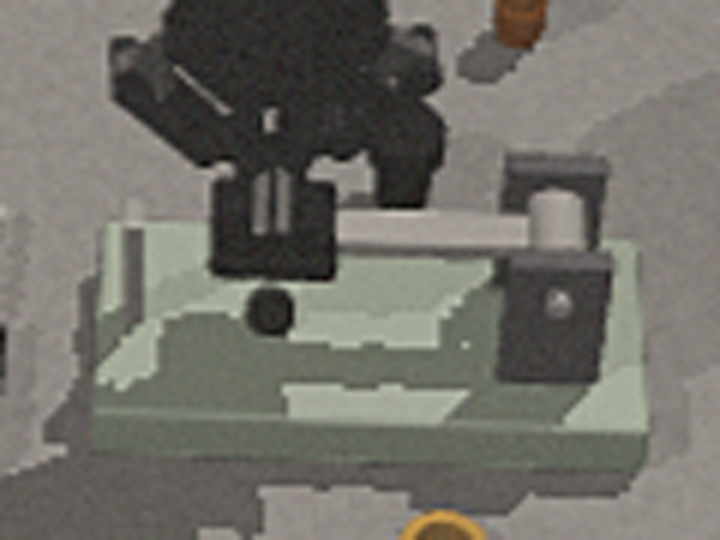

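The picture shows the pad held down by the fingers: pad at u 212–335, bottom edge v≈278, lever bar running (340,225)→(530,231), post top at (132,205). I'll check the level by reprojecting the model.

```bash
python3 - <<'E'
from h import *
C=lambda u,v:np.array((300+(u+.5)/6-.5,270+(v+.5)/6-.5))
inv=lambda P:((P-[300,270]+.5)*6-.5).round(0).tolist()
L=[(-.11,-.05,.03),(.11,-.05,.03),(.11,.05,.03),(-.11,.05,.03)]
W=np.array([back('side',C(*p),.03) for p in((95,410),(648,430),(635,240),(105,222))])
r=fit(L,W);print(r.x.round(4),(r.fun*1e3).round(1))
q=r.x
print('post top',inv(proj('side',place(q,[(-.095,0,.092)]))))
for j in(.25,.30,.35,.40,.45):
    t=.35-j
    f=lambda l,y,h:(.07-l*np.cos(t)-h*np.sin(t),y,.085+l*np.sin(t)-0+h*np.cos(t))
    print(j,'pad bottom-near',inv(proj('side',place(q,[f(.135,-.022,-.007),f(.085,-.022,-.007)]))),'top-near',inv(proj('side',place(q,[f(.135,-.022,.007),f(.085,-.022,.007)]))),'top-far',inv(proj('side',place(q,[f(.135,.022,.007),f(.085,.022,.007)]))))
E
```

```text
[ 0.5123 -0.1801 -0.0942] [-2.  -2.   1.4 -2.2  1.4  2.  -0.8  2.2]
post top [[134.0, 216.0]]
0.25 pad bottom-near [[212.0, 263.0], [341.0, 276.0]] top-near [[209.0, 240.0], [339.0, 253.0]] top-far [[213.0, 153.0], [339.0, 165.0]]
0.3 pad bottom-near [[210.0, 274.0], [339.0, 283.0]] top-near [[209.0, 251.0], [338.0, 260.0]] top-far [[212.0, 164.0], [339.0, 172.0]]
0.35 pad bottom-near [[208.0, 285.0], [337.0, 290.0]] top-near [[209.0, 262.0], [339.0, 267.0]] top-far [[212.0, 175.0], [339.0, 180.0]]
0.4 pad bottom-near [[208.0, 296.0], [336.0, 297.0]] top-near [[210.0, 273.0], [339.0, 274.0]] top-far [[213.0, 186.0], [340.0, 187.0]]
0.45 pad bottom-near [[208.0, 307.0], [336.0, 303.0]] top-near [[212.0, 285.0], [341.0, 281.0]] top-far [[215.0, 198.0], [341.0, 194.0]]
```

By eye the edge is about 6 px off, so I'll measure it to sub-pixel accuracy on averaged frames.

```bash
cat > m.py <<'E'
from h import *
from plant import ctrl
import cv2
g=np.mean([cv2.cvtColor(ctrl.capture('side')['frame'],cv2.COLOR_RGB2GRAY).astype(float) for _ in range(6)],0)
def edge(cols,r0,r1,sgn):
    out=[]
    for c in cols:
        d=np.clip(sgn*np.diff(g[r0:r1,c]),0,None);k=d.argmax();s=slice(max(k-1,0),k+2)
        out.append(r0+.5+(np.arange(len(d))[s]*d[s]).sum()/d[s].sum())
    p=np.polyfit(cols,out,1);e=out-np.polyval(p,cols);m=abs(e)<=2*e.std()+.05
    p=np.polyfit(np.array(cols)[m],np.array(out)[m],1);return p,e.std()
def show(n,cols,*a):
    p,e=edge(list(cols),*a);print(n,'slope %.4f mid %.2f at %.1f sd %.2f'%(p[0],np.polyval(p,np.mean(cols)),np.mean(cols),e))
show('pad bottom',range(337,355),311,321,1)
show('bar bottom',range(358,386),308,316,-1)
show('bar top',range(358,386),301,308,1)
show('base front top edge',range(320,405),335,344,-1)
print('post col',g[298:316,322].round())
q=[.5115,-.1803,-.091]
for j in(.25,.30,.35,.40):
    t=.35-j
    f=lambda l,y,h:(.07-l*np.cos(t)-h*np.sin(t),y,.085+l*np.sin(t)+h*np.cos(t))
    P=proj('side',place(q,[f(.135,-.022,-.007),f(.085,-.022,-.007),f(.08,-.006,0),f(.03,-.006,0)]))
    print(j,'pad bottom slope %.4f mid %.2f  bar slope %.4f'%((P[1]-P[0])[1]/(P[1]-P[0])[0],P[:2,1].mean(),(P[3]-P[2])[1]/(P[3]-P[2])[0]))
P=proj('side',place(q,[(-.095,-.007,.092),(-.095,.007,.092),(-.09,-.05,.03),(.09,-.05,.03)]));print('post top near/far',P[:2].round(2),'base front slope %.4f mid %.2f'%((P[3]-P[2])[1]/(P[3]-P[2])[0],P[2:,1].mean()))
E
python3 m.py
```

```text
pad bottom slope 0.0303 mid 316.26 at 345.5 sd 0.11
bar bottom slope 0.0327 mid 310.45 at 371.5 sd 0.09
bar top slope 0.0343 mid 304.71 at 371.5 sd 0.19
base front top edge slope 0.0326 mid 340.29 at 362.0 sd 1.06
post col [143. 146. 141. 138. 136. 154. 158. 160. 160. 175.  97.  88.  90.  91.
  92.  92.  90.  89.]
0.25 pad bottom slope 0.0956 mid 314.65  bar slope 0.0961
0.3 pad bottom slope 0.0635 mid 316.14  bar slope 0.0636
0.35 pad bottom slope 0.0319 mid 317.63  bar slope 0.0315
0.4 pad bottom slope 0.0005 mid 319.11  bar slope -0.0003
post top near/far [[321.41 308.05]
 [321.65 303.44]] base front slope 0.0330 mid 340.42
```

The measured slopes (0.030 to 0.034) match the level prediction of 0.032, within about 0.005 rad. The hold is steady, so I'm handing in.

```bash
python3 -c "
from plant import ctrl
s=ctrl.get_state();print(s['time_s'],s['tcp_pos'],s['wrist_force']);print(ctrl.hand_in())"
```

```text
9.9333 [ 0.47071232 -0.17498564  0.11712813] [-3.39724359 -1.23276529  5.63681046]
the job is handed in; nothing more can be done
None
```

I slid the roof window shut against its end stop first, then pressed the lever to level (within about 0.005 rad of level by camera) and handed the job in at 9.9 s with the fingers still holding it; hand-in returned no verdict.

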